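# Load the tray carrier and shoot its bolt to the click

### The arm

A 6-joint arm with a two-finger parallel gripper is mounted at the origin on the work surface. World frame = base frame: x ahead of the robot, y to its left, z up, the work surface at z = 0. Lengths are in m, angles in rad, forces in N, time in s.
With the tool pointing down it reaches from about 0.35 to 0.85 m from the base axis. Payload 8.1 kg.
Tool frame: the origin (TCP) lies midway between the tips of the shut fingers; the grasp point (between the pads) lies 19 mm behind it; z points along the fingers, y is the direction in which the jaws open and shut (so a half turn about z gives the same grasp; the last joint's range is limited). The gripper opens to 93 mm and grips with 3 to 60 N. Pads are 15 mm wide; open, the fingers measure 128 mm over their backs; the gripper's body (75 mm by 188 mm) begins 65 mm behind the grasp point.
Start: joints at [1.025, 0.13, 1.488, -0, 1.523, -0.085], TCP at [0.267, 0.537, 0.219] pointing down, gripper open.
Joint ranges: [-2.96, 2.96], [-0.89, 2.26], [0.02, 2.5], [-1.34, 4.48], [0, 2.73], [-2.66, 2.66]. Speed limits (rad/s): [2.39, 2.39, 2.79, 3.14, 3.14, 3.14].

### API

Orientations are given as a unit quaternion [x, y, z, w].
In Python, from station import readout, eyes, finish_job gives the robot as it stands.
- The arm moves only by the shell command python3 -m pendant 'ROWS'. ROWS is JSON, a list of rows, each a list of 5 numbers: the shift along the tool's x, y, z scaled (see below), then the turn about the tool's z scaled (see below), then the opening, from 0 (shut) to 1 (fully open). In form: [[dx, dy, dz, yaw, jaw], ...]. A call has 1 to 12 rows; each row is the pose to reach, as a shift and turn from the pose commanded when the call began, along the tool's axes at that moment, turning the shorter way round; what a row does not reach only later rows make up. The controller multiplies each number of a shift by 1000 mm and each number of a turn by 180 degrees. A row lasts 1/10 s, in which the tool goes at most 50 mm and 8.59 degrees, less where a joint would pass 70% of its speed; a pose out of reach is approached as far as the arm can. A call with a number of a shift or a turn outside -1 to 1 is refused whole. A call with a gripper value outside its range is refused whole. The fingers move at their own pace and stop on an object; the grip force is fixed at half the most. Time passes only in rows, so rows that repeat a pose let the fingers close. It gives the time, the measured TCP pose, the force and the opening at its end, in the units of the state.
- readout.get_state(): the state, without advancing time (a new reading comes with each control period).
- eyes.read_camera(name): name is "side" or "top"; returns (picture, depth): 480x640x3 uint8, red, green, blue; 480x640 float32, m along the optical axis (not along the pixel's ray), 0 where there is no reading.
- eyes.camera_params(name): a dict with "camera_matrix" (3x3 intrinsics, pixels), "xyz" and "orientation" of the camera in the world. Camera axes: x right, y down, z forward; pixel columns grow to the right and rows downward; lengths in m; the calibration is good to about 2 mm. A picture is of the moment at which its call begins. camera_params takes no time and is no camera call.
- finish_job(): hands the job in, once; it reports no verdict.
The state is a dict: "clock": time; "qpos": joint angles; "dq": joint speeds; "joint_torque": joint torques, N m; "tcp_pos": TCP position; "eef_rot": TCP orientation; "ft_force": force on the tool from outside, world axes, zero at the start; "wrist_torque": the same for the moment, N m; "grip_width": finger opening in m.
Only numpy, scipy, OpenCV 4.12 (cv2) and the standard library are available. Lean on these libraries where they do the work, as an engineer would, in place of code of your own. Each camera call takes 0.05 s, during which the arm holds its last target. There are 200 camera calls.

### The job

Slide the loaded tray along the worktop, handle trailing, all the way into the steel tray carrier with both ramekins still standing on it. Then take the knob of the carrier's bolt and slide the bolt across in front of the tray until you feel its sprung ball click into the notch; do not run past the notch. Finish while still gripping the knob, holding the bolt at the notch, and leave everything else on the worktop where it is.

Things in the scene. Friction and masses are not known exactly. Their poses are not given: they have to be found in the camera images.
- tray: Aluminium tray, 160 long (its x) by 150 wide (its y), rim 22 high, origin under its centre on the worktop. Behind its -x end stands an upright black handle fin: 14 thick (y), x from -125 to -80, top 62 above the worktop. Grip the fin across its 14 mm from above and push the tray along the worktop, +x end first; no lifting. 0.3 to 0.55 kg.
- tray_handle (a point): The point to grip on the tray's fin: tray x -104, y 0, 42 above the worktop.
- ramekin1: White ceramic cup, 64 across the rim, 45 high, standing loose in the tray; origin under its centre. About 0.12 kg.
- ramekin2: The other, equal cup in the tray; origin under its centre.
- carrier: Fixed steel carrier, no floor, 34 high: side walls 156 apart inside (mouth flared to about 174), inward lips with undersides 31 above the worktop (8 wide, from x 30 on), back stop at x 163. Origin on the worktop at the mouth's centre; +x is the way the tray slides in, +y left looking in. A base plate for the bolt (x -75 to 5, y -248 to -98, 6 high) lies to the right before the mouth.
- carrier_home (a point): Where the tray's origin is when the tray is fully home against the back stop, its x along the carrier's x: carrier x 83, y 0, on the worktop. The fin then stands out of the mouth.
- bolt: Slide bolt: dark steel carriage 30 (x) by 40 (y), top 42 above the worktop. Axes as the carrier's; origin at worktop level under the knob, at carrier x -18. Moves only along carrier y: starts drawn back at y -215 to -195, is pushed to +y (travel ends at y -118). A 10 mm square bar leads it by 20 to 100 in +y, 10 to 20 high, and crosses in front of the home tray. Rubs with 1 to 2 N.
- bolt_knob (a point): Point on the axis of the bolt's upright black knob (16 across, from 42 to 80 above the worktop), 64 above the worktop, to grip it from above.
- bolt_notch (a point): The notch: the gap between two upright ribs, 11 apart, on the bolt's -x face, 26 above the worktop, at bolt y 0.
- catch: Fixed ball catch: steel block 24 by 26, top 34 high, on the bolt's -x side, at carrier x -55 and y between -160 and -135 (differs each time). Axes as the carrier's, origin under its centre at worktop level. A 10 mm sprung ball stands out of its +x face at its y 0.
- catch_ball (a point): The ball's place. The ball is in the notch when the notch is level with it along y. Pushing the bolt to +y, about 12 mm before that the first rib meets the ball: the push needed rises by some 5 to 10 N, drops to nothing about 5 mm before, then the ball draws the bolt into the notch. The second rib resists likewise beyond it.
- mug: White mug, 80 across, 90 high, handle at its +y side. Loose bystander; leave it alone. Origin under its centre.
- jar: Glass jar with steel lid, 72 across, 100 high. Loose bystander; leave it alone. Origin under its centre.
- tin: Food tin, 74 across, 85 high. Loose bystander; leave it alone. Origin under its centre.
- bowl: Steel bowl, 170 across, 70 high. Loose bystander; leave it alone. Origin under its centre.
- spoon: Wooden spoon lying flat, 240 long. Loose bystander; leave it alone. Origin under its centre.
- carton: Cardboard carton, 60 x 100 x 160 high. Loose bystander; leave it alone. Origin under its centre.
- mill: Dark wood pepper mill, 52 across, 130 high. Loose bystander; leave it alone. Origin under its centre.

How it is judged:
On the way:
1. the loaded tray is fully home in the carrier, both ramekins standing on it (x of tray in the frame of carrier above 0.077 m and y of tray in the frame of carrier between -0.008 and 0.008 m and angle between the x axis of tray and the x axis of carrier, either way round below 0.08 rad and angle between tray's own z axis and vertical below 0.05 rad and height (world z) of tray below 0.006 m and angle between each of ramekin1, ramekin2's own z axis and vertical below 0.2 rad and z of ramekin1 in the frame of tray between -0.006 and 0.012 m and horizontal distance between each of ramekin1, ramekin2 and tray below 0.08 m and z of ramekin2 in the frame of tray between -0.006 and 0.012 m), for 0.2 s.
At the end, for the whole second after the job is handed in: Tray home (origin 77 mm or more inside the mouth, within 8 mm sideways, 0.08 rad in line, flat) with both ramekins upright on it; bolt at rest with its origin within 2.5 mm of the catch's along the rail; fingers still gripping it (over 1.5 N) (all of step 1 and y of bolt in the frame of catch between -0.0025 and 0.0025 m and linear speed of bolt below 0.01 m/s and contact force between the fingers and bolt above 1.5 N); the arm keeps its last pose, push and grip.
It fails at once if the bolt is run past the notch (more than 8 mm beyond) (y of bolt in the frame of catch above 0.008 m).
It fails at once if a ramekin is tipped over (angle between any of ramekin1, ramekin2's own z axis and vertical above 0.6 rad).
It fails at once if a bystander is disturbed (shifted more than 30 mm) (distance of any of mug, jar, tin, bowl, spoon, carton, mill from where it was at the start of the episode above 0.03 m).
It also fails if it takes over 67 s, if anything falls off the work surface, if the arm or the gripper's body presses on something with over 40 N, if the wrist force passes 120 N, or if a joint passes its speed limit or range.

## Working session

There is one attempt and no reset: what is moved stays moved. The work goes in short steps, Python scripts to look and compute and a shell command to move; the robot and the scene stay as the last step left them, time stands still between calls to the robot, and variables do not carry over. Pictures are saved under pics/ and viewed, about 8 in all and at most 12, crops included, and the job is handed in when it is done.

```bash
mkdir -p pics; cat > h.py <<'E'
import numpy as np,cv2
from scipy.spatial.transform import Rotation as R
from station import readout,eyes,finish_job
def cam(n):
    p=eyes.camera_params(n); return np.array(p["camera_matrix"]),np.array(p["xyz"]),R.from_quat(p["orientation"]).as_matrix()
def ray(n,u,v,z):
    K,t,M=cam(n); d=M@np.linalg.solve(K,[u,v,1.]); return t+d*(z-t[2])/d[2]
def cloud(n,dep):
    K,t,M=cam(n); v,u=np.mgrid[:480,:640]
    P=np.stack([(u-K[0,2])/K[0,0]*dep,(v-K[1,2])/K[1,1]*dep,dep],-1)
    return P@M.T+t
def proj(n,p):
    K,t,M=cam(n); q=K@(M.T@(np.array(p)-t)); return q[:2]/q[2]
def shot(n,name):
    a,d=eyes.read_camera(n); cv2.imwrite(f'pics/{name}.png',a[:,:,::-1]); np.save(f'{name}.npy',d); return a,d
def st():
    s=readout.get_state(); r=R.from_quat(s["eef_rot"]).as_matrix()
    print(s["clock"],np.round(s["tcp_pos"],4),'x',np.round(r[:,0],3),'y',np.round(r[:,1],3),'z',np.round(r[:,2],3),'F',np.round(s["ft_force"],1),'w',s["grip_width"],'q',np.round(s["qpos"],2)); return s
E
python3 -c "
from h import *
st()
for n in('top','side'): shot(n,n+'0'); print(n,eyes.camera_params(n))"
```

```text
0.0 [0.2665 0.5369 0.2176] x [-0.896  0.445  0.   ] y [ 0.445  0.896 -0.002] z [-0.001 -0.002 -1.   ] F [-0.5 -0.1  0.6] w 0.09336412162557123 q [ 1.02  0.13  1.49 -0.    1.52 -0.09]
top {'camera_matrix': array([[543.64145214,   0.        , 317.20860693],
       [  0.        , 543.64145214, 235.28063875],
       [  0.        ,   0.        ,   1.        ]]), 'xyz': array([0.23827965, 0.00552673, 1.32932844]), 'orientation': array([-0.69134701,  0.71309048, -0.08238103,  0.08218664])}
side {'camera_matrix': array([[568.72254008,   0.        , 324.48599385],
       [  0.        , 568.72254008, 240.43589929],
       [  0.        ,   0.        ,   1.        ]]), 'xyz': array([ 0.10530092, -1.02171372,  0.77460031]), 'orientation': array([ 0.860453  , -0.16446369,  0.09094702, -0.47360423])}
```

View pics/top0.png

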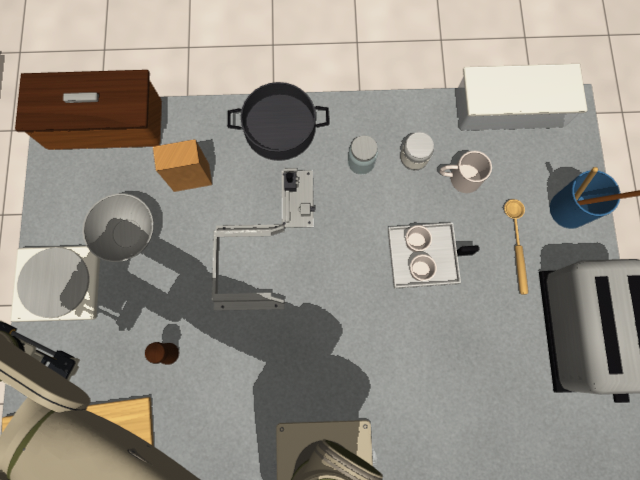

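View pics/side0.png

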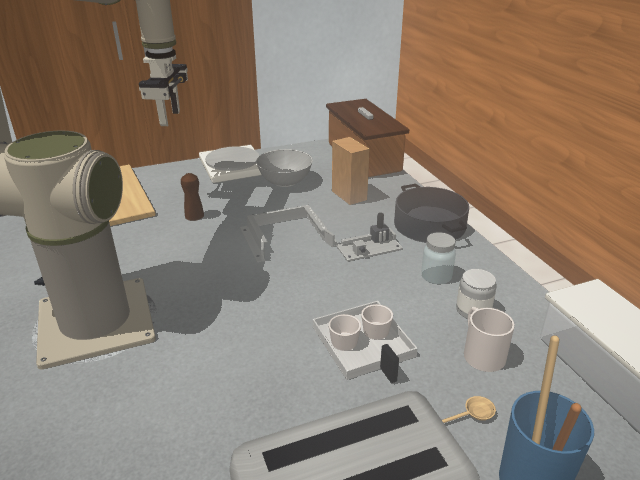

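The top view shows the tray at about (423,254) with its fin at (467,249). The carrier's mouth faces right at about (282,265), with the back stop at (215,265). The knob is at (291,180) and the catch at about (306,209). Next I'll look closer at the carrier and tray.

```bash
python3 -c "
from h import *
a=cv2.imread('pics/top0.png')
c=cv2.resize(a[160:320,205:325],None,fx=4.8,fy=3.75,interpolation=3)
c=cv2.resize(a[162:318,205:325],None,fx=3.8,fy=3.8,interpolation=3)
d=cv2.resize(a[215:295,380:485],None,fx=3.2,fy=3.2,interpolation=3)
o=np.zeros((593,800,3),np.uint8);o[:c.shape[0],:c.shape[1]]=c;o[:d.shape[0],460:460+d.shape[1]]=d[:,:340]
cv2.imwrite('pics/crop0.png',o)
D=np.load('top0.npy');P=cloud('top',D)
for u,v in[(291,176),(291,180),(291,184),(306,209),(250,231),(215,265),(250,301),(467,249),(475,249),(423,225),(459,254),(423,285),(300,190),(440,250),(392,254)]: print(u,v,np.round(P[v,u],4))
"
```

```text
291 176 [0.6856 0.0597 0.0776]
291 180 [0.6823 0.0608 0.0577]
291 184 [0.6774 0.0617 0.0417]
306 209 [0.6135 0.0261 0.0348]
250 231 [0.5608 0.1644 0.0387]
215 265 [0.48   0.2499 0.0335]
250 301 [0.3935 0.1687 0.0064]
467 249 [ 0.4949 -0.3552  0.0605]
475 249 [ 0.4937 -0.3732  0.0638]
423 225 [ 0.5669 -0.2628  0.0219]
459 254 [ 0.4892 -0.3431  0.0305]
423 285 [ 0.4174 -0.2515  0.0218]
300 190 [0.6731 0.0406 0.005 ]
440 250 [ 0.5061 -0.3041  0.003 ]
392 254 [ 0.4969 -0.182   0.0175]
```

View pics/crop0.png

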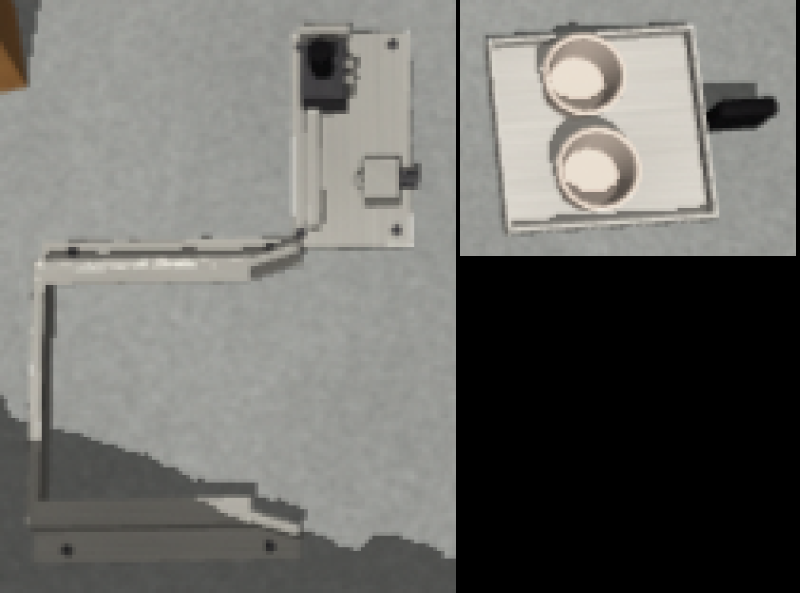

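```bash
cat > m.py <<'E'
from h import *
c=lambda x,y,z:ray('top',205+(x+.5)/3.8-.5,162+(y+.5)/3.8-.5,z)
t=lambda x,y,z:ray('top',380+(x-460+.5)/3.2-.5,215+(y+.5)/3.2-.5,z)
pr=lambda n,p:print(n,np.round(p,4))
l1,l2=c(55,282,.034),c(248,277,.034); r1,r2=c(55,500,.034),c(200,497,.034)
b1,b2=c(47,300,.034),c(41,495,.034)
pr('lipR',l1);pr('lipR2',l2);pr('lipL',r1);pr('lipL2',r2);pr('b',b1);pr('b2',b2)
for n,d in(('lipR',l1-l2),('lipL',r1-r2),('back',b1-b2)): print(n,np.degrees(np.arctan2(d[1],d[0])))
P=cloud('top',np.load('top0.npy'))
def reg(x0,x1,y0,y1,z0,z1):
    m=(P[...,0]>x0)&(P[...,0]<x1)&(P[...,1]>y0)&(P[...,1]<y1)&(P[...,2]>z0)&(P[...,2]<z1); return P[m]
pr('plate',[c(x,y,.006) for x,y in((294,30),(410,30),(413,246),(302,246))])
pr('carriage',[c(x,y,.042) for x,y in((297,36),(349,36),(349,110),(299,110))])
pr('catch',[c(x,y,.034) for x,y in((365,157),(401,157),(401,205),(365,205))])
pr('knobtop',c(320,52,.08))
k=reg(.64,.72,.03,.09,.072,.085); pr('knob depth',[k.mean(0),k.min(0),k.max(0)])
q=reg(.59,.64,-.0,.05,.03,.037); pr('catch d',[q.mean(0),q.min(0),q.max(0)])
T=np.array([t(x,y,.022) for x,y in((487,38),(692,24),(718,215),(508,233))]);pr('tray',T);pr('ctr',T.mean(0))
for i in range(4): d=T[i]-T[i-1]; print(np.linalg.norm(d),np.degrees(np.arctan2(d[1],d[0])))
f=reg(.46,.53,-.40,-.345,.05,.066); r=cv2.minAreaRect((f[:,:2]*1000).astype(np.float32)); pr('fin',f.mean(0)); print(r)
q=reg(.38,.6,-.36,-.16,.015,.026); r=cv2.minAreaRect((q[:,:2]*1000).astype(np.float32)); print('rim',r)
E
python3 m.py
```

```text
lipR [0.5521 0.2407 0.034 ]
lipR2 [0.5515 0.1162 0.034 ]
lipL [0.4111 0.2391 0.034 ]
lipL2 [0.4102 0.1479 0.034 ]
b [0.5404 0.2457 0.034 ]
b2 [0.4145 0.2479 0.034 ]
lipR 89.72914581396886
lipL 89.41251745017276
back -1.029522772894337
plate [[0.7295 0.0856 0.006 ]
 [0.727  0.007  0.006 ]
 [0.5759 0.0094 0.006 ]
 [0.5783 0.0827 0.006 ]]
carriage [[0.7119 0.0815 0.042 ]
 [0.7108 0.0473 0.042 ]
 [0.6597 0.0484 0.042 ]
 [0.6608 0.0811 0.042 ]]
catch [[0.6298 0.0389 0.034 ]
 [0.6291 0.0154 0.034 ]
 [0.5965 0.0163 0.034 ]
 [0.5973 0.0397 0.034 ]]
knobtop [0.6867 0.0648 0.08  ]
knob depth [[0.6859 0.0645 0.0794]
 [0.6787 0.0572 0.0727]
 [0.6924 0.0717 0.0841]]
catch d [[0.614  0.0265 0.034 ]
 [0.6013 0.0061 0.0301]
 [0.6274 0.046  0.037 ]]
tray [[ 0.5656 -0.176   0.022 ]
 [ 0.5718 -0.3357  0.022 ]
 [ 0.4222 -0.3422  0.022 ]
 [ 0.4135 -0.1827  0.022 ]]
ctr [ 0.4933 -0.2592  0.022 ]
0.15229548290049658 2.4918787880254216
0.1597742357388749 -87.77595963987136
0.14975876153228573 -177.50595479457948
0.1597881770934757 93.13367880432686
fin [ 0.4952 -0.3638  0.0608]
((495.3873291015625, -364.2093505859375), (38.34729766845703, 15.70000171661377), 89.63850402832031)
rim ((493.1436767578125, -267.5303039550781), (151.6758270263672, 177.54551696777344), 2.1476309299468994)
```

Carrier: origin about (0.481, 0.084), x axis at about 89.5°, and the plate, knob and catch all agree with the given sizes. Tray: centre (0.493, -0.259), heading about 92.4°. I'll move above the fin.

```bash
python3 -m pendant '[[-0.607,-0.704,0,0.34,1],[-0.607,-0.704,0,0.34,1],[-0.607,-0.704,0,0.34,1],[-0.607,-0.704,0,0.34,1],[-0.607,-0.704,0,0.34,1],[-0.607,-0.704,0,0.34,1],[-0.607,-0.704,0,0.34,1],[-0.607,-0.704,0,0.34,1],[-0.607,-0.704,0,0.34,1],[-0.607,-0.704,0,0.34,1],[-0.607,-0.704,0,0.34,1],[-0.607,-0.704,0,0.34,1]]'; python3 -c "
from h import *
s=st();r=R.from_quat(s['eef_rot']).as_matrix();print((r.T@(np.array([.4965,-.363,s['tcp_pos'][2]])-s['tcp_pos'])).round(4))"
```

```text
clock: 1.3
tcp_pos: [0.4155, -0.0459, 0.2186]
eef_rot: [0.692, 0.722, 0.0, 0.0]
ft_force: [1.3, -0.3, 0.4]
grip_width: 0.093
1.3 [ 0.4155 -0.0459  0.2186] x [-0.042  0.999  0.   ] y [0.999 0.042 0.   ] z [ 0.  0. -1.] F [ 1.3 -0.3  0.4] w 0.0929962084870987 q [-0.23 -0.38  1.96  0.    1.57 -0.27]
[-0.3202  0.0677  0.    ]
```

```bash
python3 -m pendant '[[-0.32,0.068,0,0,1],[-0.32,0.068,0,0,1],[-0.32,0.068,0,0,1],[-0.32,0.068,0,0,1],[-0.32,0.068,0,0,1],[-0.32,0.068,0,0,1],[-0.32,0.068,0,0,1],[-0.32,0.068,0,0,1],[-0.32,0.068,0,0,1],[-0.32,0.068,0,0,1]]'; python3 -c "
from h import *
s=st();r=R.from_quat(s['eef_rot']).as_matrix();print((r.T@(np.array([.4965,-.363,s['tcp_pos'][2]])-s['tcp_pos'])).round(4))"
```

```text
clock: 2.3
tcp_pos: [0.4968, -0.3595, 0.2184]
eef_rot: [0.692, 0.722, 0.0, -0.0]
ft_force: [0.5, -0.3, -0.5]
grip_width: 0.0927
2.3 [ 0.4968 -0.3595  0.2184] x [-0.043  0.999  0.001] y [ 0.999  0.043 -0.   ] z [-0.001  0.001 -1.   ] F [ 0.5 -0.3 -0.5] w 0.09270803901215895 q [-0.71  0.17  1.45  0.    1.53 -0.75]
[-0.0034 -0.0005 -0.    ]
```

```bash
python3 -m pendant '[[-0.003,0,0.05,0,1],[-0.003,0,0.1,0,1],[-0.003,0,0.14,0,1],[-0.003,0,0.17,0,1],[-0.003,0,0.185,0,1],[-0.003,0,0.195,0,1],[-0.003,0,0.195,0,1],[-0.003,0,0.195,0,1],[-0.003,0,0.195,0,1]]'; python3 -c "
from h import *
st()
shot('side','side1'); a=cv2.imread('pics/side1.png'); cv2.imwrite('pics/side1c.png',cv2.resize(a[270:430,290:450],None,fx=3.6,fy=3.6))"
```

```text
clock: 3.2
tcp_pos: [0.4984, -0.3647, 0.0259]
eef_rot: [0.692, 0.722, 0.0, 0.002]
ft_force: [1.0, 1.0, -0.0]
grip_width: 0.0928
3.2 [ 0.4984 -0.3647  0.0259] x [-0.042  0.999 -0.002] y [0.999 0.042 0.003] z [ 0.003 -0.002 -1.   ] F [ 1.  1. -0.] w 0.09278913375915608 q [-0.71  0.34  1.61 -0.    1.19 -0.76]
```

View pics/side1c.png

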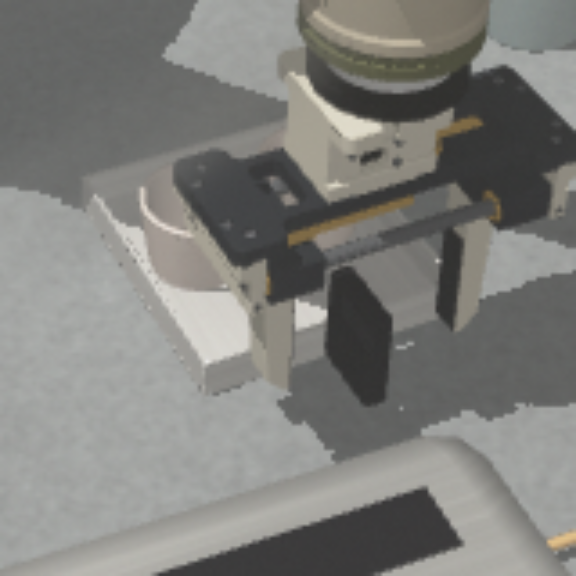

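The fin, at about (360,335) in the crop, stands between the two open fingers and clear of both. I'll close the gripper.

```bash
python3 -m pendant '[[0,0,0.002,0,0.4],[0,0,0.002,0,0],[0,0,0.002,0,0],[0,0,0.002,0,0],[0,0,0.002,0,0],[0,0,0.002,0,0],[0,0,0.002,0,0],[0,0,0.002,0,0],[0,0,0.002,0,0],[0,0,0.002,0,0]]'; python3 -c "
from h import *
st()"
```

```text
clock: 4.25
tcp_pos: [0.4971, -0.3637, 0.0216]
eef_rot: [0.692, 0.722, 0.0, -0.0]
ft_force: [-0.2, -0.2, -0.6]
grip_width: 0.0177
4.25 [ 0.4971 -0.3637  0.0216] x [-0.042  0.999  0.   ] y [0.999 0.042 0.   ] z [ 0.  0. -1.] F [-0.2 -0.2 -0.6] w 0.017693889263192864 q [-0.71  0.34  1.61  0.    1.18 -0.76]
```

```bash
python3 -m pendant '[[0,0,0,0,0],[0,0,0,0,0],[0.003,0,0,0,0],[0.01,0,0,0.001,0],[0.02,0,0,0.002,0],[0.033,-0.001,0,0.004,0],[0.047,-0.001,0,0.005,0],[0.061,-0.002,0,0.006,0],[0.073,-0.002,0,0.007,0],[0.083,-0.003,0,0.008,0],[0.089,-0.003,0,0.008,0],[0.091,-0.003,0,0.008,0]]'; python3 -c "
from h import *
s=st();r=R.from_quat(s['eef_rot']).as_matrix();print((r.T@(np.array([.4805,-.13,s['tcp_pos'][2]])-s['tcp_pos'])).round(4))"
```

```text
clock: 5.45
tcp_pos: [0.4902, -0.2721, 0.0216]
eef_rot: [0.701, 0.713, -0.0, -0.0]
ft_force: [0.2, -2.6, -2.0]
grip_width: 0.0137
5.45 [ 0.4902 -0.2721  0.0216] x [-0.017  1.     0.   ] y [ 1.     0.017 -0.   ] z [-0.  0. -1.] F [ 0.2 -2.6 -2. ] w 0.013699371998103678 q [-0.6   0.21  1.78  0.    1.15 -0.62]
[ 0.1422 -0.0073  0.    ]
```

```bash
python3 -m pendant '[[0.003,0,0,0,0],[0.01,-0.001,0,0.001,0],[0.02,-0.002,0,0.002,0],[0.034,-0.003,0,0.003,0],[0.05,-0.004,0,0.004,0],[0.067,-0.005,0,0.005,0],[0.084,-0.006,0,0.006,0],[0.101,-0.007,0,0.007,0],[0.116,-0.007,0,0.008,0],[0.127,-0.007,0,0.008,0],[0.132,-0.007,0,0.008,0],[0.134,-0.007,0,0.008,0]]'; python3 -c "
from h import *
st()
shot('top','top2');a=cv2.imread('pics/top2.png');cv2.imwrite('pics/top2c.png',cv2.resize(a[160:320,200:440],None,fx=3.3,fy=3.3,interpolation=3))"
```

```text
clock: 6.65
tcp_pos: [0.481, -0.1384, 0.0216]
eef_rot: [0.71, 0.704, -0.0, -0.0]
ft_force: [-0.2, -2.4, -1.7]
grip_width: 0.0137
6.65 [ 0.481  -0.1384  0.0216] x [ 0.008  1.    -0.   ] y [ 1.    -0.008 -0.   ] z [-0. -0. -1.] F [-0.2 -2.4 -1.7] w 0.01369478590304154 q [-0.38  0.06  1.95 -0.    1.14 -0.37]
```

View pics/top2c.png

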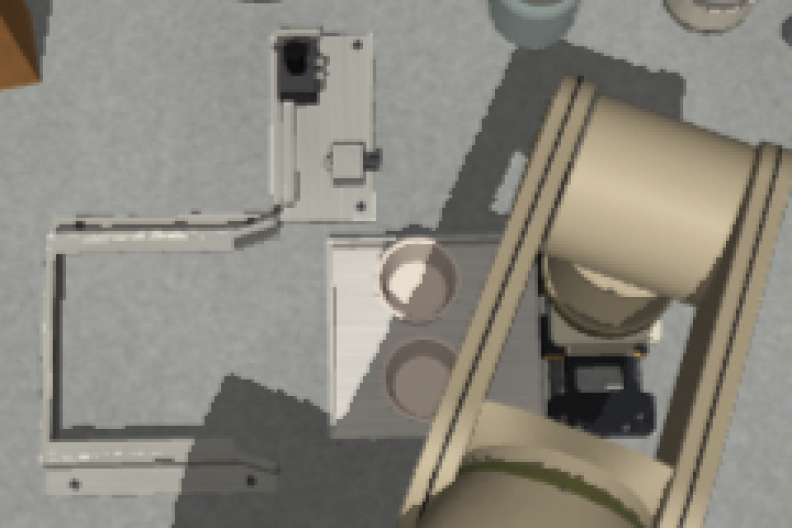

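```bash
python3 - <<'E'
from h import *
c=lambda x,y,z:ray('top',200+(x+.5)/3.3-.5,160+(y+.5)/3.3-.5,z).round(4)
print('tray front',c(329,236,.022),c(329,437,.022),'side',c(520,234,.022))
print('lips',c(70,250,.034),c(235,249,.034),c(70,440,.034),c(180,440,.034))
print('stop',c(58,260,.034),c(58,430,.034))
P=cloud('top',np.load('top2.npy'))
for y in(.15,.18,.21,.23):
    m=(abs(P[...,1]-y)<.008)&(abs(P[...,2]-.034)<.004)&(P[...,0]>.36)&(P[...,0]<.6)
    x=np.sort(P[...,0][m]);i=np.argmax(np.diff(x));print(y,x[0],x[i],x[i+1],x[-1])
for y in(-.05,-.08):
    m=(abs(P[...,1]-y)<.008)&(abs(P[...,2]-.021)<.004)&(P[...,0]>.38)&(P[...,0]<.6)
    x=np.sort(P[...,0][m]);print('tray',y,x[:3],x[-3:])
E
```

```text
tray front [0.5607 0.0442 0.022 ] [0.4094 0.0477 0.022 ] side [ 0.5577 -0.0991  0.022 ]
lips [0.5531 0.2364 0.034 ] [0.55   0.1139 0.034 ] [0.4115 0.2349 0.034 ] [0.409  0.1552 0.034 ]
stop [0.5457 0.2452 0.034 ] [0.4191 0.2437 0.034 ]
0.15 0.3938294731947112 0.40917120128681556 0.549275425439252 0.5641658815268156
0.18 0.3931130503054059 0.40933410195243747 0.5491645165542955 0.5659616937172955
0.21 0.39359767066057955 0.4086394247870465 0.5505367853771159 0.565910495521784
0.23 0.3941388856725729 0.4089671517858267 0.5505642706635816 0.5670420632363213
tray -0.05 [0.45864633 0.46008867 0.50773357] [0.55568002 0.5559441  0.556138  ]
tray -0.08 [0.5538902  0.55418459 0.55555165] [0.55693424 0.5571386  0.55824924]
```

The tray sits 4–5 mm to the right of the carrier axis and about 0.7° off. I'll correct both and push in.

```bash
python3 -m pendant '[[0.002,-0.001,0,-0.001,0],[0.008,-0.002,0,-0.002,0],[0.017,-0.003,0,-0.004,0],[0.028,-0.004,0,-0.004,0],[0.039,-0.004,0,-0.004,0],[0.05,-0.004,0,-0.004,0],[0.061,-0.004,0,-0.004,0],[0.072,-0.004,0,-0.004,0],[0.083,-0.004,0,-0.004,0],[0.093,-0.004,0,-0.004,0],[0.098,-0.004,0,-0.004,0],[0.1,-0.004,0,-0.004,0]]'; python3 -c "
from h import *
st()"
```

```text
clock: 7.9
tcp_pos: [0.4779, -0.0384, 0.0216]
eef_rot: [0.705, 0.709, -0.0, -0.0]
ft_force: [0.6, -2.9, -1.6]
grip_width: 0.0135
7.9 [ 0.4779 -0.0384  0.0216] x [-0.005  1.    -0.   ] y [ 1.     0.005 -0.   ] z [-0. -0. -1.] F [ 0.6 -2.9 -1.6] w 0.013453780265005115 q [-0.19  0.    2.   -0.    1.14 -0.19]
```

```bash
python3 -m pendant '[[0.002,0,0,0,0],[0.007,0,0,0,0],[0.014,0,0,0,0],[0.022,0,0,0,0],[0.031,0,0,0,0],[0.04,0,0,0,0],[0.049,0.001,0,0,0],[0.058,0.001,0,0,0],[0.067,0.001,0,0,0],[0.076,0.001,0,0,0],[0.083,0.001,0,0,0],[0.086,0.001,0,0,0]]'; python3 -c "
from h import *
st()"
```

```text
clock: 9.1
tcp_pos: [0.4785, 0.0478, 0.0216]
eef_rot: [0.705, 0.709, -0.0, -0.0]
ft_force: [-0.1, -3.6, -2.4]
grip_width: 0.0141
9.1 [0.4785 0.0478 0.0216] x [-0.005  1.     0.   ] y [ 1.     0.005 -0.   ] z [-0.  0. -1.] F [-0.1 -3.6 -2.4] w 0.014093855046924661 q [-0.01  0.    2.    0.    1.14 -0.01]
```

```bash
python3 -m pendant '[[0.003,0,0,0,0],[0.006,0,0,0,0],[0.009,0,0,0,0],[0.011,0,0,0,0],[0.012,0,0,0,0],[0.012,0,0,0,0]]';python3 -m pendant '[[0.001,0,0,0,0],[0.002,0,0,0,0],[0.002,0,0,0,0]]'
```

```text
clock: 9.7
tcp_pos: [0.4785, 0.0592, 0.0216]
eef_rot: [0.706, 0.709, 0.0, -0.0]
ft_force: [0.9, -0.8, -4.1]
grip_width: 0.014
clock: 10.0
tcp_pos: [0.4785, 0.0611, 0.0216]
eef_rot: [0.706, 0.709, 0.0, -0.0]
ft_force: [0.4, -1.8, -3.4]
grip_width: 0.014
```

```bash
python3 -m pendant '[[0.001,0,0,0,0],[0.002,0,0,0,0],[0.002,0,0,0,0]]';python3 -m pendant '[[0.001,0,0,0,0],[0.002,0,0,0,0],[0.002,0,0,0,0]]'
```

```text
clock: 10.3
tcp_pos: [0.4783, 0.0626, 0.0216]
eef_rot: [0.706, 0.709, -0.0, 0.0]
ft_force: [-1.9, -5.1, -0.9]
grip_width: 0.014
clock: 10.6
tcp_pos: [0.4778, 0.063, 0.0216]
eef_rot: [0.706, 0.709, -0.002, 0.001]
ft_force: [-5.6, -14.8, 2.7]
grip_width: 0.0135
```

Firm contact at y≈0.063, as predicted. I'll ease the push, release and rise.

```bash
python3 -m pendant '[[-0.001,0,0,0,0],[-0.002,0,0,0,0],[-0.002,0,0,0.0,0.3],[-0.002,0,0,0,0.5],[-0.002,0,0,0,0.5],[-0.002,0,0,0,0.5],[-0.002,0,-0.02,0,0.5],[-0.002,0,-0.06,0,0.5],[-0.002,0,-0.1,0,0.5],[-0.002,0,-0.13,0,0.5],[-0.002,0,-0.14,0,0.5],[-0.002,0,-0.14,0,0.5]]'; python3 -c "
from h import *
st()
shot('top','top3');shot('side','side3');a=cv2.imread('pics/top3.png')[160:320,200:340];b=cv2.imread('pics/side3.png')[190:290,230:420]
o=np.zeros((600,800,3),np.uint8);a=cv2.resize(a,None,fx=2.5,fy=2.5,interpolation=3);b=cv2.resize(b,None,fx=2.3,fy=2.3,interpolation=3);o[:400,:350]=a;o[:230,352:352+437]=b;cv2.imwrite('pics/t3.png',o)"
```

```text
clock: 11.8
tcp_pos: [0.4797, 0.0631, 0.1632]
eef_rot: [0.706, 0.709, 0.001, 0.001]
ft_force: [0.3, 0.5, -0.5]
grip_width: 0.0465
11.8 [0.4797 0.0631 0.1632] x [-0.004  1.     0.   ] y [1.    0.004 0.004] z [ 0.004  0.    -1.   ] F [ 0.3  0.5 -0.5] w 0.04645513859167355 q [ 0.02 -0.16  1.88  0.    1.42  0.02]
```

View pics/t3.png

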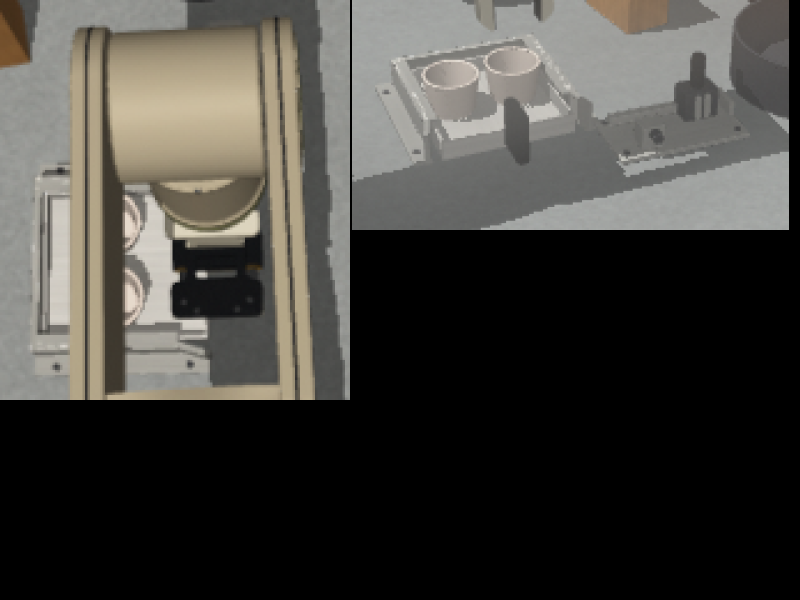

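The tray is inside the carrier with both ramekins upright (side crop about (450,90) and (513,75)), and the knob stands free at (697,70). I'll go to the knob.

```bash
python3 -m pendant '[[0,0.05,0,0,0.6],[0,0.1,0,0,0.6],[0,0.15,0,0,0.6],[0.001,0.19,0,0,0.6],[0.001,0.206,0,0,0.6],[0.001,0.206,0,0,0.6],[0.001,0.206,0,0,0.6],[0.001,0.206,0,0,0.6]]'; python3 -c "
from h import *
s=st();r=R.from_quat(s['eef_rot']).as_matrix();print((r.T@(np.array([.6863,.0645,.047])-s['tcp_pos'])).round(4))
shot('side','side4');a=cv2.imread('pics/side4.png');cv2.imwrite('pics/s4.png',cv2.resize(a[130:290,290:450],None,fx=3.5,fy=3.5,interpolation=3))"
```

```text
clock: 12.7
tcp_pos: [0.683, 0.0649, 0.1604]
eef_rot: [0.706, 0.709, -0.001, -0.001]
ft_force: [-0.2, 0.3, -0.1]
grip_width: 0.0557
12.7 [0.683  0.0649 0.1604] x [-0.004  1.    -0.   ] y [ 1.     0.004 -0.002] z [-0.002 -0.    -1.   ] F [-0.2  0.3 -0.1] w 0.055662777197487 q [ 0.02  0.39  1.29 -0.    1.46  0.02]
[-0.0004  0.0036  0.1134]
```

View pics/s4.png

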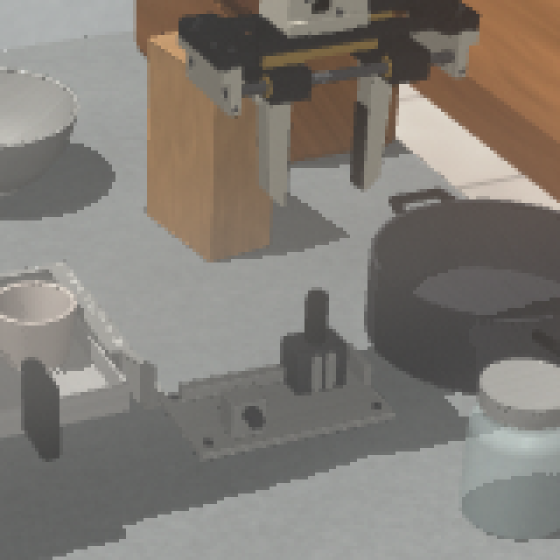

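```bash
python3 -c "
from h import *
P=cloud('top',np.load('top2.npy')).reshape(-1,3)
m=(P[:,0]>.69)&(P[:,0]<.8)&(abs(P[:,1]-.065)<.07)&(P[:,2]>.02);Q=P[m]
for lo in np.arange(.69,.8,.01):
  q=Q[(Q[:,0]>=lo)&(Q[:,0]<lo+.01)]
  print(round(lo,2),len(q),q[:,2].max().round(3) if len(q) else '')"
```

```text
0.69 39 0.087
0.7 15 0.049
0.71 2 0.022
0.72 29 0.028
0.73 0 
0.74 0 
0.75 160 0.07
0.76 140 0.071
0.77 55 0.069
0.78 38 0.071
0.79 28 0.07
0.8 0
```

The pan is 70 mm high and starts at x≈0.75. The fingers reach about 0.73 and the gripper body stays above 0.13, so the way down is clear.

```bash
python3 -m pendant '[[0,0.002,0.03,0,0.6],[0,0.002,0.06,0,0.6],[0,0.002,0.085,0,0.6],[0,0.002,0.1,0,0.6],[0,0.002,0.11,0,0.6],[0,0.002,0.114,0,0.6],[0,0.002,0.114,0,0.6],[0,0.002,0.114,0,0.6]]'; python3 -c "
from h import *
st();shot('side','side5');a=cv2.imread('pics/side5.png');cv2.imwrite('pics/s5.png',cv2.resize(a[180:280,330:430],None,fx=5,fy=5,interpolation=3))"
```

```text
clock: 13.55
tcp_pos: [0.6875, 0.0649, 0.0492]
eef_rot: [0.706, 0.709, 0.001, 0.001]
ft_force: [0.4, 1.3, -0.3]
grip_width: 0.0558
13.55 [0.6875 0.0649 0.0492] x [-0.004  1.     0.   ] y [1.    0.004 0.002] z [ 0.002  0.    -1.   ] F [ 0.4  1.3 -0.3] w 0.05577285468819334 q [ 0.02  0.49  1.37 -0.    1.28  0.02]
```

View pics/s5.png

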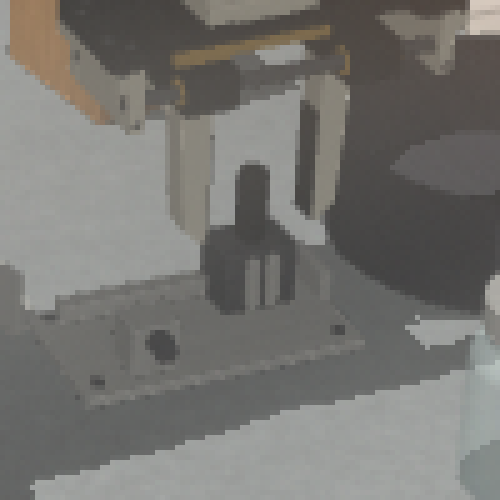

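The knob (crop about (252,200)) is midway between the fingers. Closing.

```bash
python3 -m pendant '[[0,0,0,0,0.4],[0,0,0,0,0.2],[0,0,0,0,0],[0,0,0,0,0],[0,0,0,0,0],[0,0,0,0,0],[0,0,0,0,0],[0,0,0,0,0],[0,0,0,0,0]]'
```

```text
clock: 14.5
tcp_pos: [0.6864, 0.0649, 0.0476]
eef_rot: [0.706, 0.709, -0.0, -0.0]
ft_force: [1.6, 0.3, -0.0]
grip_width: 0.0152
```

```bash
python3 -c "
from h import *
st()"
```

```text
14.5 [0.6864 0.0649 0.0476] x [-0.004  1.     0.   ] y [ 1.     0.004 -0.   ] z [-0.  0. -1.] F [ 1.6  0.3 -0. ] w 0.015221621077485514 q [0.02 0.49 1.37 0.   1.28 0.02]
```

```bash
python3 -m pendant '[[0,-0.002,0,0,0],[0,-0.006,0,0,0],[0,-0.011,0,0,0],[0,-0.017,0,0,0],[0,-0.023,0,0,0],[0,-0.029,0,0,0],[0,-0.035,0,0,0],[0.001,-0.041,0,0,0],[0.001,-0.046,0,0,0],[0.001,-0.049,0,0,0],[0.001,-0.05,0,0,0],[0.001,-0.05,0,0,0]]'; python3 -m pendant '[[0,-0.001,0,0,0],[0,-0.001,0,0,0]]'; python3 -m pendant '[[0,-0.001,0,0,0],[0,-0.001,0,0,0]]'
```

```text
clock: 15.7
tcp_pos: [0.6361, 0.0655, 0.0476]
eef_rot: [0.706, 0.709, -0.0, -0.0]
ft_force: [-1.7, -0.2, -0.6]
grip_width: 0.0152
clock: 15.9
tcp_pos: [0.6355, 0.0655, 0.0476]
eef_rot: [0.706, 0.709, -0.0, 0.0]
ft_force: [0.3, -0.5, -2.2]
grip_width: 0.0156
clock: 16.1
tcp_pos: [0.6345, 0.0655, 0.0476]
eef_rot: [0.706, 0.709, -0.0, 0.0]
ft_force: [0.7, -1.7, -2.5]
grip_width: 0.0155
```

```bash
for i in 1 2 3 4 5; do python3 -m pendant '[[0,-0.001,0,0,0],[0,-0.001,0,0,0]]' | egrep 'tcp|ft'; done
```

```text
tcp_pos: [0.6334, 0.0655, 0.0476]
ft_force: [1.0, -1.7, -2.2]
tcp_pos: [0.6323, 0.0655, 0.0476]
ft_force: [0.0, -2.7, -1.9]
tcp_pos: [0.6313, 0.0656, 0.0476]
ft_force: [0.2, -2.5, -2.4]
tcp_pos: [0.6303, 0.0656, 0.0476]
ft_force: [0.3, -3.2, -2.4]
tcp_pos: [0.6293, 0.0656, 0.0476]
ft_force: [0.7, -1.9, -2.6]
```

```bash
for i in 1 2 3 4 5; do python3 -m pendant '[[0,-0.001,0,0,0],[0,-0.001,0,0,0]]' | egrep 'tcp|ft'; done
```

```text
tcp_pos: [0.6283, 0.0656, 0.0476]
ft_force: [0.2, -2.0, -3.2]
tcp_pos: [0.6273, 0.0657, 0.0476]
ft_force: [1.0, -1.2, -2.0]
tcp_pos: [0.6264, 0.0656, 0.0476]
ft_force: [1.4, -2.4, -4.3]
tcp_pos: [0.6258, 0.0657, 0.0476]
ft_force: [3.8, -0.9, -4.5]
tcp_pos: [0.6253, 0.0657, 0.0477]
ft_force: [5.2, -1.5, -7.2]
```

```bash
for i in 1 2 3 4; do python3 -m pendant '[[0,-0.001,0,0,0],[0,-0.001,0,0,0]]' | egrep 'tcp|ft'; done
```

```text
tcp_pos: [0.625, 0.0657, 0.0477]
ft_force: [10.8, -1.4, -10.9]
tcp_pos: [0.624, 0.0657, 0.0477]
ft_force: [9.8, -1.3, -9.3]
tcp_pos: [0.6224, 0.0657, 0.0477]
ft_force: [5.9, -1.5, -7.8]
tcp_pos: [0.621, 0.0658, 0.0477]
ft_force: [4.7, -1.5, -6.3]
```

```bash
for i in 1 2 3; do python3 -m pendant '[[0,-0.001,0,0,0],[0,-0.001,0,0,0]]' | egrep 'tcp|ft'; done
```

```text
tcp_pos: [0.6194, 0.0658, 0.0476]
ft_force: [1.2, -0.9, -4.4]
tcp_pos: [0.618, 0.0658, 0.0476]
ft_force: [0.2, -0.9, -3.1]
tcp_pos: [0.617, 0.0658, 0.0476]
ft_force: [-0.4, -0.2, -2.3]
```

```bash
for i in 1 2 3; do python3 -m pendant '[[0,-0.001,0,0,0],[0,-0.001,0,0,0]]' | egrep 'tcp|ft'; done
```

```text
tcp_pos: [0.616, 0.0657, 0.0476]
ft_force: [-1.2, -0.3, -1.7]
tcp_pos: [0.6151, 0.0657, 0.0476]
ft_force: [-1.2, 1.1, -1.3]
tcp_pos: [0.6147, 0.0657, 0.0476]
ft_force: [1.6, 1.1, -5.5]
```

```bash
for i in 1 2; do python3 -m pendant '[[0,0,0,0,0],[0,0,0,0,0]]' | egrep 'tcp|ft|cl'; done;  python3 -m pendant '[[0,-0.001,0,0,0],[0,-0.001,0,0,0],[0,-0.001,0,0,0]]'
```

```text
clock: 20.3
tcp_pos: [0.6147, 0.0657, 0.0476]
ft_force: [3.6, 1.0, -5.1]
clock: 20.5
tcp_pos: [0.6147, 0.0657, 0.0476]
ft_force: [3.5, 1.4, -5.5]
clock: 20.8
tcp_pos: [0.6142, 0.0657, 0.0476]
eef_rot: [0.706, 0.709, 0.001, 0.001]
ft_force: [7.4, 2.2, -9.4]
grip_width: 0.0154
```

Resistance rises again at x≈0.6145, which is the second rib, so the ball is in the notch at about 0.615. I'll ease off to neutral and check the view.

```bash
python3 -m pendant '[[0,0.002,0,0,0],[0,0.002,0,0,0],[0,0.002,0,0,0],[0,0.002,0,0,0],[0,0.002,0,0,0]]'; python3 -c "
from h import *
st();shot('side','side6');a=cv2.imread('pics/side6.png');cv2.imwrite('pics/s6.png',cv2.resize(a[180:290,230:420],None,fx=4.2,fy=4.2,interpolation=3))"
```

```text
clock: 21.3
tcp_pos: [0.615, 0.0657, 0.0476]
eef_rot: [0.706, 0.709, -0.0, -0.0]
ft_force: [-3.9, 1.6, -1.0]
grip_width: 0.0156
21.3 [0.615  0.0657 0.0476] x [-0.004  1.     0.   ] y [ 1.     0.004 -0.001] z [-0.001  0.    -1.   ] F [-3.9  1.6 -1. ] w 0.015564456578689935 q [0.02 0.32 1.59 0.   1.23 0.02]
```

View pics/s6.png

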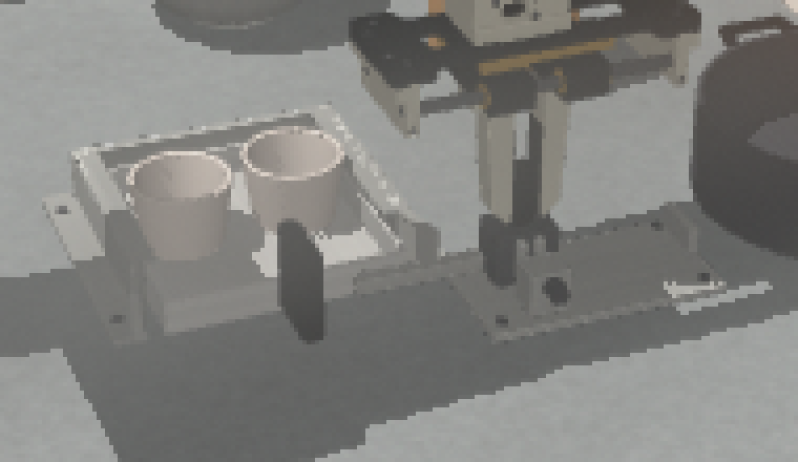

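```bash
python3 -m pendant '[[0,0,0,0,0],[0,0,0,0,0],[0,0,0,0,0]]'; python3 -c "
from h import *
P=cloud('side',np.load('side6.npy'))
m=(abs(P[...,0]-.48)<.03)&(abs(P[...,1]-.06)<.04)&(P[...,2]>.05)&(P[...,2]<.068);q=P[m];print('fin',len(q),q.mean(0),q.min(0),q.max(0))
finish_job()"
```

```text
clock: 21.65
tcp_pos: [0.615, 0.0657, 0.0476]
eef_rot: [0.706, 0.709, -0.0, -0.0]
ft_force: [-5.1, 3.2, 0.1]
grip_width: 0.0153
fin 88 [0.4749873  0.05758227 0.05874719] [0.46894535 0.03743374 0.05019457] [0.48307659 0.08420659 0.0634632 ]
the job is handed in; nothing more can be done
```

The tray is home in the carrier with both ramekins standing, and the bolt is at the notch with the gripper still holding the knob. I handed the job in at about 21.7 s of the 67 s allowed; no verdict was reported.

- **Tray:** I slid it in by its fin until it met the back stop. The push rose to about 15 N at grip y 0.063, where I predicted 0.0605–0.063. The last picture shows it inside, with the bar crossing in front.
- **Bolt:** I pushed it in 1 mm steps.
  - The push rose to about 11 N at the first rib (x 0.625) and dropped to zero at about x 0.6185. The ball then drew the bolt in.
  - The second rib resisted at x 0.6147–0.6142, so I eased back to x 0.615. The picture shows the ball between the ribs and the grip closed on the knob at 15 mm.
- **Small disagreements:**
  - At rest the wrist reads about -5 N along the rail, so the ball's spring pulls slightly on the held bolt. That means it is a few tenths of a millimetre short of dead centre.
  - From the catch's position in the image I had expected the notch at about x 0.6135, which is 1.5 mm from where I felt it. I relied on the feel.
  - A last rough check from the side camera's depth put the fin at y about 0.058–0.061, against 0.0645 expected. That is a few mm short, but part of the fin was hidden. I relied on the firm contact with the back stop.

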